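# Find the cover with the proud boss by rocking a straightedge

### The job

One of these two covers has a boss standing proud of its rim. Find it with the straightedge: lay it over the middle of a cover, let go, and press its ends with closed fingers, gently but until it bears; on the cover where it rocks, press the red end down onto the rim and then the blue end, a moment each. After that lay the straightedge centred on the other cover, where it sits firm, and leave it lying there; leave everything else on the bench alone.

Things in the scene. Friction and masses are not known exactly. Their poses are not given: they have to be found in the camera images.
- straightedge: loose steel bar, 0.3 to 0.4 kg, 180 mm long (x), 24 mm wide (y), 12 mm thick, lying flat, with a black grip block on the middle of its top, 50 x 24 x 30 mm (its top 42 mm above the bar's underside), taken from above across its 24 mm width. Origin: centre of the bar's underside; x points to the red end, z up
- end_red: red end of the straightedge, part of it: 28 x 24 mm, 12 mm thick. Origin: centre of its underside, 76 mm from the bar's middle, so over the rim when centred. Flush cover: a press here moves nothing. Proud boss: the bar lies level on the boss, tips under 1.5 to 2 N until this end meets the rim, the far end then about 8 mm above the rim face; released, it falls back level
- end_blue: blue end of the straightedge, like the red end, 76 mm from the bar's middle towards the other end (-x of the bar)
- cover_left: left (+y) cover, fixed, face up. Origin: centre of underside, z up. Flat bright rim ring 65 to 88 mm from the centre, its face 45 mm above the origin; four grey lugs, 22 mm high, reach out to 107 mm. Middle: steel boss 50 mm across, its top either flush (0.5 mm under the rim face) or proud (3 mm over it). One cover of the two is proud; chance decides which, the covers' poses do not tell.
- cover_right: right (-y) cover, fixed, face up. Origin: centre of underside, z up. Flat bright rim ring 65 to 88 mm from the centre, its face 45 mm above the origin; four grey lugs, 22 mm high, reach out to 107 mm. Middle: steel boss 50 mm across, its top either flush (0.5 mm under the rim face) or proud (3 mm over it). One cover of the two is proud; chance decides which, the covers' poses do not tell.
- wrench: bystander: steel wrench lying flat
- screwdriver: bystander: orange-handled screwdriver lying flat
- pliers: bystander: red-handled pliers lying flat
- tape: bystander: yellow tape measure, 75 x 42 x 66 mm, standing
- spray_can: bystander: blue spray can, 60 mm wide, 170 mm tall
- jar: bystander: clear jar with red lid, 84 mm wide, 110 mm tall
- hammer: bystander: hammer lying flat
Not all that is in view belongs to the job. What is shaped like the straightedge but yellow is not meant.

How it is judged:
By the outcome, as a careful person would: the job done as asked, in the order asked, and still so for the second after the job is handed in, with the robot touching nothing.
It also fails if it takes over 72 s, if anything falls off the work surface, if the arm or the gripper's body presses on something with over 40 N, if the wrist force passes 120 N, or if a joint passes its speed limit or range.

### The arm

A 6-joint arm with a two-finger parallel gripper is mounted at the origin on the work surface. World frame = base frame: x ahead of the robot, y to its left, z up, the work surface at z = 0. Lengths are in m, angles in rad, forces in N, time in s.
With the tool pointing down it reaches from about 0.3 to 0.875 m from the base axis. Payload 6.4 kg.
Tool frame: the origin (TCP) lies at the very end of the fingers, on their centre line; the grasp point (between the pads) lies 19 mm behind it; z points along the fingers, y is the line along which they close (so a half turn about z gives the same grasp; the last joint's range is limited). The gripper opens to 85 mm and grips with 20 to 120 N. Pads are 22 mm wide; open, the fingers measure 114 mm over their backs; the gripper's body (76 mm by 85 mm) begins 54 mm behind the grasp point. The pads swing forward as they close: fully open they stand 13 mm farther back than shut.
Start: joints at [1.104, 0.181, 1.607, -0, 1.354, -0.206], TCP at [0.148, 0.556, 0.204] pointing down, gripper open.
Joint ranges: [-2.99, 2.99], [-0.89, 2.07], [0.3, 2.58], [-1.14, 4.28], [0, 2.63], [-3.12, 3.12]. Speed limits (rad/s): [2.57, 2.57, 3.01, 3.14, 3.14, 3.14].

### API

Orientations are given as a unit quaternion [w, x, y, z].
In Python, from bench import ctrl gives the robot as it stands.
- The arm moves only by the tool jog_arm, never from a script. Its argument "series" is a list that holds one entry, the list of rows, each a list of 7 numbers: the shift along the tool's x, y, z in mm, then the turn, a rotation vector about the tool's x, y, z in rad, then the finger opening in mm, from 0 to 85.4. In form: [[[tx, ty, tz, rx, ry, rz, gripper], ...]]. A call has exactly 10 rows; each row shifts and turns the commanded pose from where the row before left it, along the tool's axes as they then stand; what a row does not reach is not made up. A row lasts 1/10 s, in which the tool goes at most 50 mm and 8.59 degrees, less where a joint would pass 70% of its speed; a pose out of reach is approached as far as the arm can. A call with a gripper value outside its range is refused whole. The fingers move at their own pace and stop on an object; the grip force is fixed at half the most. Time passes only in rows, so rows that do not move let the fingers close, or fill a call up. It gives the time, the measured TCP pose, the force, the opening and the grip force at its end, in the units of the state.
- ctrl.get_obs(): the state, without advancing time (a new reading comes with each control period).
- ctrl.camera(name): name is "scene" or "top"; returns a dict with "frame" (400x640x3 uint8, blue, green, red), "z_map" (400x640 float32, m along the optical axis (not along the pixel's ray), 0 where there is no reading), "fx", "fy", "cx", "cy" (pixels), "k1" (the pictures are not rectified: a ray, as slopes to the right and down, at radius r is drawn at 1 + k1 r^2 times it, then the intrinsics apply), "xyz" and "rotation" of the camera in the world. Camera axes: x right, y down, z forward; pixel columns grow to the right and rows downward; lengths in m; the calibration is good to about 2 mm. A picture is of the moment at which its call begins.
- ctrl.hand_in(): hands the job in; it is judged then, once.
The state is a dict: "time_s": time; "q": joint angles; "dq": joint speeds; "joint_efforts": joint torques, N m; "eef_pos": TCP position; "eef_rot": TCP orientation; "wrist_force": force on the tool from outside, world axes, zero at the start; "torque": the same for the moment, N m; "opening": opening from 0.0 (shut) to 1.0 (fully open); "grasp_force": force on a finger pad.
Only numpy, scipy, OpenCV 4.12 (cv2) and the standard library are available. Lean on these libraries where they do the work, as an engineer would, in place of code of your own. Each camera call takes 0.05 s, during which the arm holds its last target. There are 200 camera calls.

## Working session

There is one attempt and no reset: what is moved stays moved. The work goes in short steps, Python scripts to look and compute and a tool call to move; the robot and the scene stay as the last step left them, time stands still between calls to the robot, and variables do not carry over. Pictures are saved under pics/ and viewed, at most 10 in all, crops included, and the job is handed in when it is done.

Besides the shell and the picture viewer there is one more tool, called after "Emit:" in YAML: its name, and indented under it one key for each argument. jog_arm: Moves the arm, as the interface text tells. Its arguments: {"type":"object","properties":{"series":{"type":"array"}},"required":["series"]}

```bash
ls; mkdir -p pics
cat > h.py <<'E'
import numpy as np,cv2
from bench import ctrl
def pts(c):
    h,w=c["z_map"].shape
    v,u=np.mgrid[0:h,0:w].astype(float)
    K=np.array([[c["fx"],0,c["cx"]],[0,c["fy"],c["cy"]],[0,0,1]])
    xy=cv2.undistortPoints(np.stack([u.ravel(),v.ravel()],1).reshape(-1,1,2),K,np.array([c["k1"],0,0,0.])).reshape(h,w,2)
    z=c["z_map"]
    P=np.dstack([xy[...,0]*z,xy[...,1]*z,z])
    W=P@np.array(c["rotation"]).reshape(3,3).T+np.array(c["xyz"])
    W[z==0]=np.nan
    return W
E
python3 - <<'E'
from h import *
for n in("top","scene"):
    c=ctrl.camera(n);cv2.imwrite(f"pics/{n}0.png",c["frame"]);np.savez(f"{n}0.npz",W=pts(c),f=c["frame"])
    print(n,c["xyz"],c["rotation"],c["fx"],c["k1"])
o=ctrl.get_obs();print(o)
E
```

```text
picsTraceback (most recent call last):
  File "<stdin>", line 3, in <module>
  File "h.py", line 10, in pts
    W=P@np.array(c["rotation"]).reshape(3,3).T+np.array(c["xyz"])
        ~~~~~~~~~~~~~~~~~~~~~~~~~~~~~~~^^^^^
ValueError: cannot reshape array of size 4 into shape (3,3)
```

View pics/top0.png

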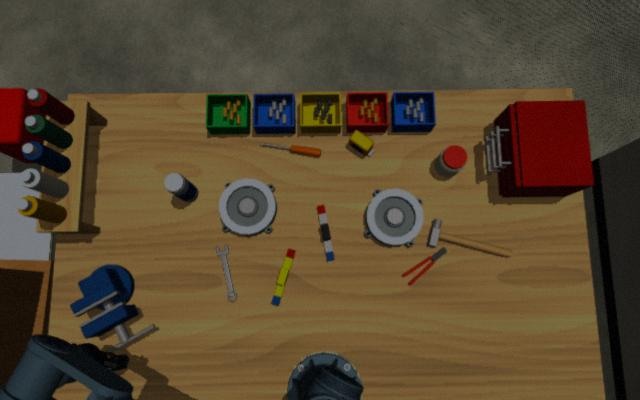

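```bash
sed -i 's/np.array(c\["rotation"\]).reshape(3,3).T/quat(c["rotation"]).as_matrix().T/' h.py; sed -i '2a from scipy.spatial.transform import Rotation as R\ndef quat(q): return R.from_quat(np.roll(q,-1))' h.py
python3 - <<'E'
from h import *
for n in("top","scene"):
    c=ctrl.camera(n);cv2.imwrite(f"pics/{n}0.png",c["frame"]);np.savez(f"{n}0.npz",W=pts(c),f=c["frame"])
    print(n,c["xyz"],c["rotation"],c["fx"],c["k1"])
    if n=="top":
        W=pts(c);f=c["frame"]
        cv2.imwrite("pics/crop0.png",cv2.resize(f[140:320,200:460],None,fx=3,fy=3,interpolation=cv2.INTER_CUBIC))
        for u,v in[(325,233),(322,211),(329,256),(284,276),(247,207),(395,216),(247,184),(395,192),(300,300)]:print(u,v,W[v,u].round(4))
o=ctrl.get_obs();print(o)
E
```

```text
top [ 0.29586298 -0.00833454  1.55506207] [ 0.05888945 -0.69937476  0.70966458 -0.06150741] 487.14676335215745 0.014535048132827764
325 233 [ 0.4728 -0.0093  0.047 ]
322 211 [ 0.5477 -0.0007  0.0139]
329 256 [ 0.4035 -0.0209  0.0151]
284 276 [0.3424 0.1187 0.0417]
247 207 [0.559  0.2349 0.0436]
395 216 [ 0.523  -0.229   0.0481]
247 184 [0.6332 0.236  0.043 ]
395 192 [ 0.6003 -0.2325  0.0446]
300 300 [ 0.2684  0.0721 -0.002 ]
scene [ 1.37428156 -0.53744236  0.88034127] [-0.360348    0.8078886   0.42107426 -0.20040406] 378.11333119168773 -0.059600365800525155
{'time_s': 0.15, 'q': array([ 1.10368000e+00,  1.81393001e-01,  1.60778699e+00, -2.38751875e-05,
        1.35381635e+00, -2.06281604e-01]), 'dq': array([ 0.00227108, -0.00370338, -0.00215466, -0.00039596,  0.00026886,
        0.00055569]), 'joint_efforts': array([ 8.43141206e-04, -4.45258534e+01, -3.51686239e+01, -2.20523698e-04,
        5.88053808e-03, -1.27620218e-06]), 'eef_pos': array([0.14804783, 0.55512331, 0.20297423]), 'eef_rot': array([-2.20867609e-04,  1.30045381e-01,  9.91507794e-01, -6.66282382e-04]), 'wrist_force': array([-0.25317928, -0.43795921, -0.32309858]), 'torque': array([0.04468653, 0.00574314, 0.01629079]), 'grasp_force': 0.0, 'opening': 0.9988139219400295}
```

View pics/crop0.png

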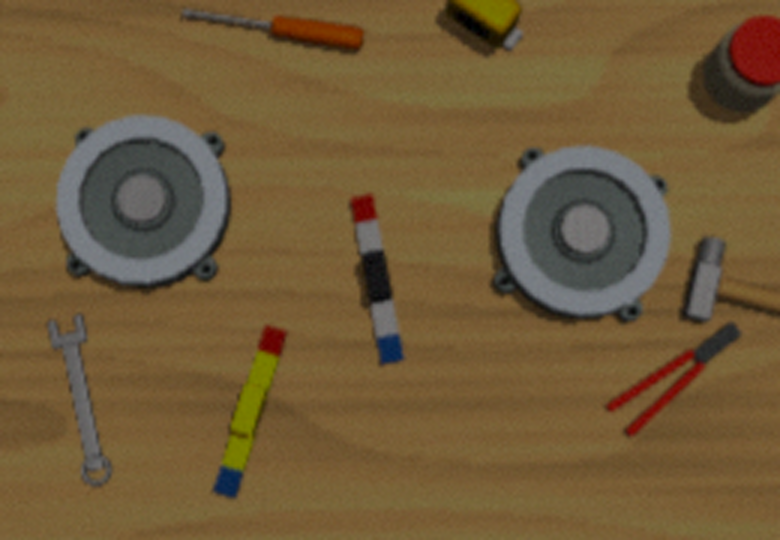

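View pics/scene0.png

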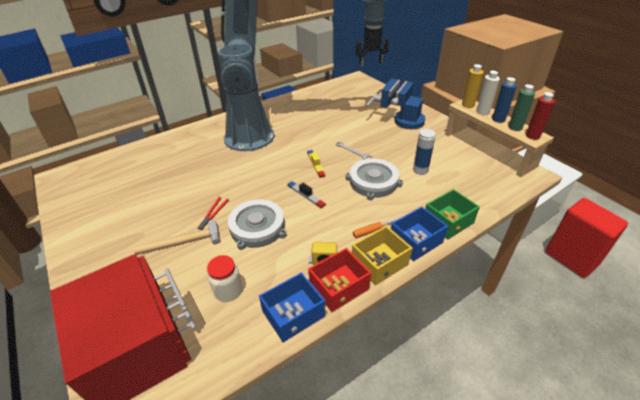

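Bars: the steel one with the black grip is at top px (325,233), and an all-yellow one is at (284,276). The enlarged crop confirms that the steel one with the black grip fits. The covers are at (247,207) and (395,216). Next I measure precisely.

```bash
cat >> h.py <<'E'
from scipy.optimize import least_squares
def cover(W,u,v):
    S=W[v-40:v+40,u-40:u+40].reshape(-1,3);S=S[np.isfinite(S).all(1)]
    c=np.nanmean(W[v-3:v+4,u-3:u+4,:2],axis=(0,1))
    H=S[np.abs(S[:,2]-.045)<.008]
    for _ in range(20):
        d=np.hypot(*(H[:,:2]-c).T)
        s=H[(d>.058)&(d<.095)]
        # fit annulus: median radius over azimuth bins
        a=np.arctan2(*(s[:,:2]-c).T[::-1]);r=np.hypot(*(s[:,:2]-c).T)
        b=np.digitize(a,np.linspace(-np.pi,np.pi,25));m=np.array([(np.mean([r[b==i].max(),r[b==i].min()]),a[b==i].mean()) for i in range(1,25)])
        c=c+2*np.array([(m[:,0]*np.cos(m[:,1])).mean(),(m[:,0]*np.sin(m[:,1])).mean()])*.7
    d=np.hypot(*(S[:,:2]-c).T)
    rim=S[(d>.068)&(d<.085)];boss=S[d<.020]
    A=np.c_[rim[:,:2]-c,np.ones(len(rim))];k=np.linalg.lstsq(A,rim[:,2],rcond=None)[0]
    return c,k[2],np.median(boss[:,2]-(boss[:,:2]-c)@k[:2]),boss[:,2].std()/len(boss)**.5
def bar(W,f,box,zr=1):
    u0,v0,u1,v1=box
    hsv=cv2.cvtColor(f,cv2.COLOR_BGR2HSV);Hh,Ss,V=[hsv[v0:v1,u0:u1,i].astype(int) for i in range(3)]
    w=W[v0:v1,u0:u1]
    red=((Hh<8)|(Hh>172))&(Ss>150);blue=(Hh>100)&(Hh<130)&(Ss>130)
    r=np.nanmean(w[red],axis=0);b=np.nanmean(w[blue],axis=0)
    return r,b,red.sum(),blue.sum()
E
python3 - <<'E'
from h import *
fs=[ctrl.camera("top") for _ in range(4)]
zs=np.mean([c["z_map"] for c in fs],0);c=dict(fs[0]);c["z_map"]=zs.astype(np.float32)
c["frame"]=np.mean([x["frame"] for x in fs],0).astype(np.uint8)
W=pts(c);f=c["frame"]
for u,v in((247,207),(395,216)):print(cover(W,u,v))
r,b,n,m=bar(W,f,(310,200,340,266));print(r,b,n,m,(r+b)/2,np.hypot(*(r-b)[:2]),np.arctan2(*(r-b)[1::-1]))
g=W[200:266,310:340];k=f[200:266,310:340].max(2)<45;print("grip",np.nanmedian(g[k],0),k.sum())
E
```

```text
(array([0.56377528, 0.23591337]), np.float64(0.048141537251972684), np.float64(0.04470681961657845), np.float64(0.003908815425604381))
(array([ 0.52394151, -0.22715495]), np.float64(0.05253873225130776), np.float64(0.04832008613308861), np.float64(0.006182605007536634))
[0.55416634 0.00322402 0.01237562] [ 0.40411136 -0.02277616  0.01258454] 59 55 [ 0.47913885 -0.00977607  0.01248008] 0.1522908608709244 0.1715675610452058
grip [ 0.47646084 -0.00919799  0.04222508] 124
```

Run:
```python
from h import *
fs=[ctrl.camera("top") for _ in range(4)]
c=dict(fs[0]);c["z_map"]=np.median([c["z_map"] for c in fs],0).astype(np.float32)
W=pts(c);f=np.mean([x["frame"] for x in fs],0)
for u,v in((247,207),(395,216)):
    # ellipse fit on bright rim outer contour, at rim plane z=.045
    g=f[v-45:v+45,u-45:u+45]; sub=W[v-45:v+45,u-45:u+45]
    m=((g.min(2)>np.percentile(g.min(2),80)*.8)&(g.max(2)-g.min(2)<45)).astype(np.uint8)
    n,l,s,ce=cv2.connectedComponentsWithStats(m);k=1+np.argmax(s[1:,4]);m=(l==k).astype(np.uint8)
    ct=max(cv2.findContours(m,cv2.RETR_EXTERNAL,cv2.CHAIN_APPROX_NONE)[0],key=len)
    e=cv2.fitEllipse(cv2.convexHull(ct));p=np.array(e[0])+[u-45,v-45]
    K=np.array([[c["fx"],0,c["cx"]],[0,c["fy"],c["cy"]],[0,0,1]])
    x=cv2.undistortPoints(p.reshape(1,1,2),K,np.array([c["k1"],0,0,0.])).ravel()
    d=quat(c["rotation"]).as_matrix()@np.r_[x,1];o=np.array(c["xyz"]);C=o+d*(.045-o[2])/d[2]
    r=np.hypot(sub[...,0]-C[0],sub[...,1]-C[1])
    S=lambda a,b:sub[(r>a)&(r<b)&(np.abs(sub[...,2]-.045)<.012)]
    rim=S(.069,.084);bs=S(0,.018)
    # opposite-side symmetric: tilt removed
    q=[np.median(rim[(rim[:,0]>C[0])==i,2]) for i in(0,1)]
    print(u,e,p,C,"rim",np.median(rim[:,2]),rim[:,2].mean(),q,"boss",np.median(bs[:,2]),bs[:,2].mean(),bs[:,2].std(),len(bs),len(rim))
```

```text
247 ((45.07609176635742, 42.709693908691406), (57.266239166259766, 60.24953079223633), 50.96639633178711) [247.07609177 204.70969391] [0.56609865 0.23452788 0.045     ] rim 0.04555323801819311 0.04559893895060278 [np.float64(0.04570852444715534), np.float64(0.04549039171241254)] boss 0.044925538067277504 0.045053067279907814 0.0018948702454061118 101 725
395 ((44.994503021240234, 45.310916900634766), (56.23466491699219, 60.753326416015625), 141.3097686767578) [394.99450302 216.3109169 ] [ 0.52248905 -0.2294265   0.045     ] rim 0.045559059711313354 0.04558763171529481 [np.float64(0.04554352047358856), np.float64(0.045611163230999896)] boss 0.04844557891087009 0.04851368920798123 0.001873695023252705 102 723
```

The depth already says left flush (-0.5 mm) and right proud (+2.9 mm); the straightedge will confirm it. Next I refine the cover centres.

```bash
cat >> h.py <<'E'
def toPix(c,P):
    Rm=quat(c["rotation"]).as_matrix();p=(np.asarray(P)-c["xyz"])@Rm
    K=np.array([[c["fx"],0,c["cx"]],[0,c["fy"],c["cy"]],[0,0,1]])
    return cv2.projectPoints(p.reshape(-1,1,3),np.zeros(3),np.zeros(3),K,np.array([c["k1"],0,0,0.]))[0].reshape(-1,2)
def sample(c,img,P):
    q=toPix(c,P).astype(np.float32)
    return cv2.remap(img,q[:,:1],q[:,1:],cv2.INTER_LINEAR).astype(float).ravel()
E
python3 - <<'E'
from h import *
from scipy.optimize import minimize
fs=[ctrl.camera("top") for _ in range(4)];c=fs[0]
f=np.mean([x["frame"] for x in fs],0).astype(np.float32)
t=np.linspace(0,2*np.pi,180)
for img,nm in((f[...,0],"B"),(f[...,2],"R")):
  for c0 in((.562,.2355),(.5225,-.2285)):
    def ring(x,r):return sample(c,np.ascontiguousarray(img),np.c_[x[0]+r*np.cos(t),x[1]+r*np.sin(t),0*t+.045])
    def cost(x):return -sum(ring(x,r).mean() for r in(.068,.072,.076,.080,.084,.086))+sum(ring(x,r).mean() for r in(.055,.059,.062,.063))+.5*sum(ring(x,r).mean() for r in(.090,.092,.095))
    s=minimize(cost,c0,method="Nelder-Mead",options=dict(initial_simplex=[c0,(c0[0]+.006,c0[1]),(c0[0],c0[1]+.006)],xatol=1e-5))
    print(nm,s.x,s.fun)
E
```

```text
B [0.56342239 0.23588199] -383.4164103190105
B [ 0.5234694  -0.22837825] -377.1191806369357
R [0.56371867 0.2360671 ] -302.8003072102865
R [ 0.52369188 -0.22848598] -295.05733710394975
```

Emit:
jog_arm:
  series:
    - [[0, 0, 0, 0, 0, -0.14, 60], [0, 0, 0, 0, 0, -0.14, 60], [0, 0, 0, 0, 0, -0.14, 60], [-16, -44, 0, 0, 0, 0, 60], [-16, -44, 0, 0, 0, 0, 60], [-16, -44, 0, 0, 0, 0, 60], [-16, -44, 0, 0, 0, 0, 60], [-16, -44, 0, 0, 0, 0, 60], [-16, -44, 0, 0, 0, 0, 60], [-16, -44, 0, 0, 0, 0, 60]]

```text
time_s: 1.75
eef_pos: [0.3083, 0.2677, 0.204]
eef_rot: [0.001, -0.08, 0.997, 0.0]
wrist_force: [1.0, -0.2, -0.1]
opening: 0.705
grasp_force: 0.0
```

Emit:
jog_arm:
  series:
    - [[-16, -44, 0, 0, 0, 0, 60], [-16, -44, 12, 0, 0, 0, 60], [-16, -44, 18, 0, 0, 0, 60], [-16, -44, 18, 0, 0, 0, 60], [-16, -44, 18, 0, 0, 0, 60], [-16, -44, 18, 0, 0, 0, 60], [-16, -42, 18, 0, 0, 0, 60], [0, 0, 18, 0, 0, 0, 60], [0, 0, 0, 0, 0, 0, 60], [0, 0, 0, 0, 0, 0, 60]]

```text
time_s: 2.75
eef_pos: [0.4659, -0.0143, 0.0839]
eef_rot: [-0.001, -0.08, 0.997, 0.0]
wrist_force: [0.1, 0.6, 0.9]
opening: 0.705
grasp_force: 0.0
```

```bash
cat >> h.py <<'E'
def to(x,y,z,yaw):
    """Tool-frame turn and shift (mm, after the turn) to reach a tool-down pose; yaw = direction of tool x."""
    o=ctrl.get_obs();M=quat(o["eef_rot"]).as_matrix()
    T=np.c_[[np.cos(yaw),np.sin(yaw),0],[np.sin(yaw),-np.cos(yaw),0],[0,0,-1]]
    rv=R.from_matrix(M.T@T).as_rotvec();d=np.array([x,y,z])-o["eef_pos"]
    print("t",o["time_s"],"pos",np.round(o["eef_pos"],4),"turn",rv.round(4),"shift",(1e3*T.T@d).round(1),"op",o["opening"]*85.4,"F",np.round(o["wrist_force"],2),"g",o["grasp_force"],"q6",o["q"][5])
E
python3 -c "
from h import *
to(.4785,-.0095,.018,.1716-np.pi)"
```

```text
t 2.75 pos [ 0.4659 -0.0143  0.0839] turn [ 0.0007 -0.0012 -0.0124] shift [-13.2   2.5  65.9] op 60.24116408340647 F [0.06 0.63 0.92] g 0.0 q6 -2.016301451736159
```

Emit:
jog_arm:
  series:
    - [[-13, 2.5, 10, 0, 0, -0.012, 60], [0, 0, 20, 0, 0, 0, 60], [0, 0, 20, 0, 0, 0, 60], [0, 0, 10, 0, 0, 0, 60], [0, 0, 6, 0, 0, 0, 60], [0, 0, 0, 0, 0, 0, 60], [0, 0, 0, 0, 0, 0, 20], [0, 0, 0, 0, 0, 0, 20], [0, 0, 0, 0, 0, 0, 20], [0, 0, 0, 0, 0, 0, 20]]

```text
time_s: 3.75
eef_pos: [0.4792, -0.0102, 0.0183]
eef_rot: [0.0, -0.085, 0.996, -0.0]
wrist_force: [-0.2, -0.3, -0.2]
opening: 0.234
grasp_force: 0.0
```

```bash
python3 -c "
from h import *
to(.4785,-.0095,.018,.1716-np.pi)"
```

```text
t 3.75 pos [ 0.4792 -0.0102  0.0183] turn [-0.0003  0.0007 -0.0005] shift [0.6 0.8 0.3] op 19.97787800619309 F [-0.23 -0.33 -0.21] g 0.0 q6 -2.0115227215564557
```

Run:
```python
from h import *
a=ctrl.camera("scene")["frame"];b=ctrl.camera("top")["frame"]
A=cv2.resize(a[130:230,250:370],None,fx=4,fy=4,interpolation=cv2.INTER_CUBIC);B=cv2.resize(b[190:280,285:365],None,fx=4,fy=400/90,interpolation=cv2.INTER_CUBIC)
cv2.imwrite("pics/g1.png",np.hstack([A,B]))
```

```text
(no output)
```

View pics/g1.png

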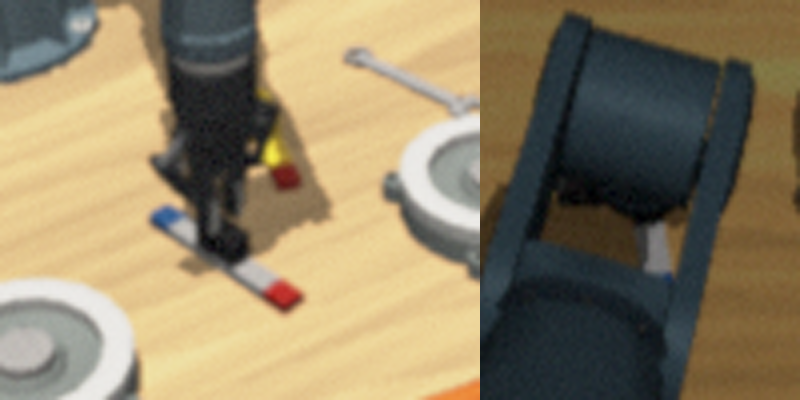

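Emit:
jog_arm:
  series:
    - [[0, 0, 0, 0, 0, 0, 5], [0, 0, 0, 0, 0, 0, 5], [0, 0, 0, 0, 0, 0, 5], [0, 0, 0, 0, 0, 0, 5], [0, 0, 0, 0, 0, 0, 5], [0, 0, 0, 0, 0, 0, 5], [0, 0, 0, 0, 0, 0, 5], [0, 0, 0, 0, 0, 0, 5], [0, 0, 0, 0, 0, 0, 5], [0, 0, 0, 0, 0, 0, 5]]

```text
time_s: 4.85
eef_pos: [0.4789, -0.0101, 0.0179]
eef_rot: [-0.0, -0.086, 0.996, 0.0]
wrist_force: [0.1, 0.2, 0.2]
opening: 0.059
grasp_force: 0.0
```

Run:
```python
from h import *
c=ctrl.camera("scene");W=pts(c);f=c["frame"]
r,b,n,m=bar(W,f,(280,170,335,215));print(r,b,n,m,(r+b)/2)
o=ctrl.get_obs()
P=[[.4785,-.0095,.042],o["eef_pos"],[.554,.0035,.012],[.404,-.0225,.012]];q=toPix(c,P);print(q)
g=f[150:220,255:345];g=cv2.resize(g,None,fx=8,fy=8,interpolation=cv2.INTER_CUBIC)
for p,col in zip(q,[(0,255,255),(0,255,0),(255,0,255),(255,255,0)]):cv2.circle(g,(int((p[0]-255+.5)*8),int((p[1]-150+.5)*8)),4,col,-1)
g=cv2.convertScaleAbs(g,alpha=1.6,beta=20)
cv2.imwrite("pics/g2.png",g)
# points near the tool above the bench
k=(np.abs(W[...,0]-.479)<.06)&(np.abs(W[...,1]+.01)<.06)&(W[...,2]>.02)&(W[...,2]<.09)
for z in np.arange(.02,.09,.01):
    s=W[k&(W[...,2]>=z)&(W[...,2]<z+.01)]
    if len(s):print(z.round(2),len(s),s.min(0).round(3),s.max(0).round(3))
```

```text
[0.49767396 0.04448124 0.01028559] [ 0.40881017 -0.02772818  0.01198817] 64 12 [0.45324207 0.00837653 0.01113688]
[[304.93440902 185.40920206]
 [305.1664119  190.77722578]
 [320.24357497 201.86513322]
 [291.45756139 182.73032396]]
0.02 30 [ 0.46  -0.025  0.02 ] [0.508 0.002 0.03 ]
0.03 35 [ 0.456 -0.024  0.03 ] [0.508 0.003 0.04 ]
0.04 41 [ 0.46  -0.024  0.04 ] [0.51  0.004 0.049]
0.05 18 [ 0.475 -0.024  0.05 ] [0.492 0.006 0.06 ]
0.06 20 [ 0.477 -0.026  0.06 ] [0.491 0.008 0.07 ]
0.07 22 [ 0.474 -0.026  0.07 ] [0.494 0.006 0.08 ]
0.08 20 [ 0.478 -0.025  0.08 ] [0.496 0.018 0.09 ]
```

View pics/g2.png

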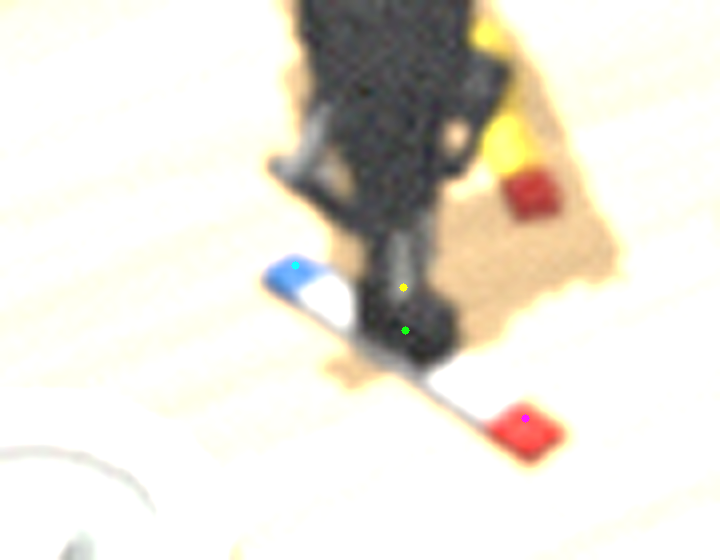

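The linkage spread is the same in both pictures: px 289–319 at "20" and at "5". So the fingers seem stopped on the block, whatever the opening readout says. I test this with a lift and check the wrist force and the picture.

Emit:
jog_arm:
  series:
    - [[0, 0, 0, 0, 0, 0, 5], [0, 0, -5, 0, 0, 0, 5], [0, 0, -5, 0, 0, 0, 5], [0, 0, -10, 0, 0, 0, 5], [0, 0, -10, 0, 0, 0, 5], [0, 0, -10, 0, 0, 0, 5], [0, 0, -10, 0, 0, 0, 5], [0, 0, 0, 0, 0, 0, 5], [0, 0, 0, 0, 0, 0, 5], [0, 0, 0, 0, 0, 0, 5]]

```text
time_s: 5.9
eef_pos: [0.4785, -0.01, 0.0676]
eef_rot: [-0.0, -0.085, 0.996, 0.0]
wrist_force: [0.2, 0.8, -0.3]
opening: 0.061
grasp_force: 0.0
```

Run:
```python
from h import *
c=ctrl.camera("scene");g=c["frame"][100:230,235:365]
cv2.imwrite("pics/g3.png",cv2.resize(cv2.convertScaleAbs(g,alpha=1.2),None,fx=4,fy=4,interpolation=cv2.INTER_CUBIC))
to(.5236,-.2284,.12,.1716-np.pi)
```

```text
t 5.95 pos [ 0.4784 -0.01    0.0674] turn [ 0.0004 -0.0009 -0.0004] shift [  -7.2 -222.9  -52.6] op 5.151280739566435 F [ 0.21 -0.47 -0.35] g 0.0 q6 -2.011555429259541
```

View pics/g3.png

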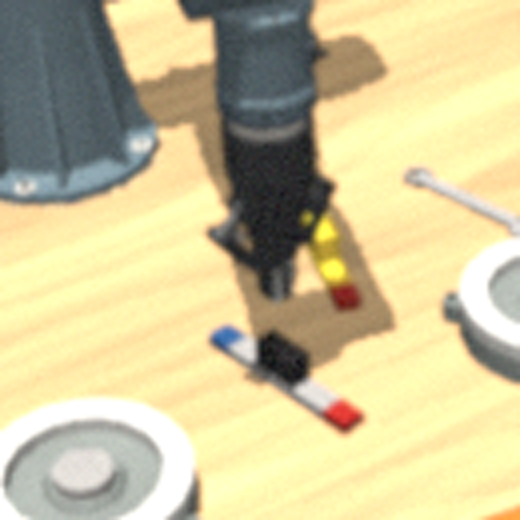

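Run:
```python
from h import *
for n in("scene",):
    c=ctrl.camera(n);W=pts(c)
    k=(np.abs(W[...,0]-.479)<.05)&(np.abs(W[...,1]+.01)<.05)&(W[...,2]>.03)&(W[...,2]<.2)
    for z in np.arange(.03,.16,.006):
        s=W[k&(W[...,2]>=z)&(W[...,2]<z+.006)]
        if len(s):print(n,z.round(3),len(s),s.min(0).round(3),s.max(0).round(3),np.median(s,0).round(3))
r,b,n,m=bar(W,c["frame"],(285,175,330,215))
print(toPix(c,[ctrl.get_obs()["eef_pos"]]))
o=ctrl.get_obs();print(o["q"],o["eef_pos"])
```

```text
scene 0.03 17 [ 0.461 -0.024  0.031] [0.508 0.002 0.036] [ 0.5   -0.019  0.033]
scene 0.036 51 [ 0.458 -0.025  0.036] [0.509 0.003 0.042] [ 0.486 -0.013  0.04 ]
scene 0.042 25 [ 0.459 -0.025  0.042] [0.506 0.002 0.047] [ 0.486 -0.009  0.043]
scene 0.09 2 [ 0.48  -0.016  0.095] [ 0.487 -0.003  0.096] [ 0.483 -0.009  0.095]
scene 0.096 4 [ 0.484 -0.022  0.099] [ 0.489 -0.001  0.102] [ 0.487 -0.01   0.1  ]
scene 0.102 12 [ 0.477 -0.025  0.103] [0.493 0.009 0.108] [ 0.487 -0.014  0.105]
scene 0.108 14 [ 0.479 -0.026  0.108] [0.492 0.002 0.114] [ 0.486 -0.012  0.11 ]
scene 0.114 14 [ 0.477 -0.025  0.114] [ 0.492 -0.002  0.12 ] [ 0.487 -0.018  0.118]
scene 0.12 11 [ 0.476 -0.027  0.12 ] [0.492 0.002 0.125] [ 0.486 -0.017  0.124]
scene 0.126 12 [ 0.483 -0.025  0.127] [0.493 0.002 0.13 ] [ 0.486 -0.007  0.128]
scene 0.132 11 [ 0.479 -0.025  0.133] [0.494 0.007 0.137] [ 0.487 -0.004  0.136]
scene 0.138 23 [ 0.48  -0.041  0.138] [0.497 0.026 0.144] [ 0.489 -0.011  0.142]
scene 0.144 32 [ 0.47  -0.048  0.144] [0.499 0.025 0.15 ] [ 0.486 -0.019  0.147]
scene 0.15 23 [ 0.464 -0.045  0.15 ] [0.498 0.031 0.155] [ 0.488 -0.017  0.152]
scene 0.156 29 [ 0.467 -0.054  0.156] [0.498 0.036 0.162] [ 0.486 -0.023  0.159]
[[304.46996486 179.7826169 ]]
[-2.69566714e-01  1.44116339e-01  1.95497404e+00  1.80289415e-05
  1.04363220e+00 -2.01155811e+00] [ 0.47842563 -0.00996586  0.06737463]
```

The picture shows the bar still on the bench and the closed fingertips at px (304,174). By depth that is z≈0.093, while the reported TCP z is 0.067. The real fingertips are therefore about 25 mm higher than reported, and they closed above the block. I go lower in guarded steps.

Emit:
jog_arm:
  series:
    - [[0, 0, 0, 0, 0, 0, 60], [0, 0, 0, 0, 0, 0, 60], [0, 0, 0, 0, 0, 0, 60], [0, 0, 0, 0, 0, 0, 60], [0, 0, 15, 0, 0, 0, 60], [0, 0, 20, 0, 0, 0, 60], [0, 0, 15, 0, 0, 0, 60], [0, 0, 10, 0, 0, 0, 60], [0, 0, 4, 0, 0, 0, 60], [0, 0, 0, 0, 0, 0, 60]]

```text
time_s: 7.0
eef_pos: [0.4787, -0.01, 0.0036]
eef_rot: [-0.0, -0.085, 0.996, 0.0]
wrist_force: [-0.3, -0.6, 0.0]
opening: 0.698
grasp_force: 0.0
```

Run:
```python
from h import *
c=ctrl.camera("scene");W=pts(c)
to(.4785,-.0095,-.006,.1716-np.pi)
g=c["frame"][120:220,245:365]
cv2.imwrite("pics/g4.png",cv2.resize(cv2.convertScaleAbs(g,alpha=1.4,beta=10),None,fx=5,fy=5,interpolation=cv2.INTER_CUBIC))
```

```text
t 7.05 pos [ 0.4792 -0.0102  0.0042] turn [-0.0001  0.0002 -0.0004] shift [ 0.5  0.8 10.2] op 60.20948030901262 F [0.01 0.45 1.2 ] g 0.0 q6 -2.011551521846398
```

View pics/g4.png

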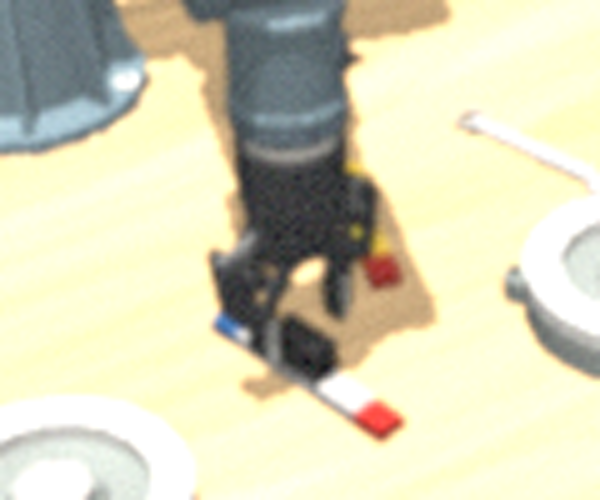

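Emit:
jog_arm:
  series:
    - [[0, 0, 3, 0, 0, 0, 60], [0, 0, 3, 0, 0, 0, 60], [0, 0, 2, 0, 0, 0, 60], [0, 0, 0, 0, 0, 0, 5], [0, 0, 0, 0, 0, 0, 5], [0, 0, 0, 0, 0, 0, 5], [0, 0, 0, 0, 0, 0, 5], [0, 0, 0, 0, 0, 0, 5], [0, 0, 0, 0, 0, 0, 5], [0, 0, 0, 0, 0, 0, 5]]

```text
time_s: 8.05
eef_pos: [0.4791, -0.0102, -0.0038]
eef_rot: [0.0, -0.086, 0.996, -0.0]
wrist_force: [-1.9, -0.5, 6.2]
opening: 0.265
grasp_force: 59.5
```

```bash
python3 -c "
from h import *
to(.5236,-.2284,.10,.1716-np.pi)"
```

```text
t 8.05 pos [ 0.4791 -0.0102 -0.0038] turn [-0.0002  0.0003 -0.0003] shift [  -6.6 -222.6 -103.8] op 22.624687883793158 F [-1.95 -0.5   6.23] g 59.522974491119385 q6 -2.0115716617943837
```

Emit:
jog_arm:
  series:
    - [[0, 0, -8, 0, 0, 0, 5], [0, 0, -20, 0, 0, 0, 5], [0, 0, -25, 0, 0, 0, 5], [0, 0, -25, 0, 0, 0, 5], [0, 0, -25, 0, 0, 0, 5], [-1, -30, 0, 0, 0, 0, 5], [-1, -40, 0, 0, 0, 0, 5], [-1, -40, 0, 0, 0, 0, 5], [-1, -40, 0, 0, 0, 0, 5], [-1, -40, 0, 0, 0, 0, 5]]

```text
time_s: 9.05
eef_pos: [0.5158, -0.1975, 0.0986]
eef_rot: [-0.0, -0.086, 0.996, 0.0]
wrist_force: [0.2, 0.6, -3.1]
opening: 0.265
grasp_force: 59.5
```

Emit:
jog_arm:
  series:
    - [[-1.5, -22, 0, 0, 0, 0, 5], [0, -10, 10, 0, 0, 0, 5], [0, 0, 15, 0, 0, 0, 5], [0, 0, 10, 0, 0, 0, 5], [0, 0, 5, 0, 0, 0, 5], [0, 0, 0, 0, 0, 0, 5], [0, 0, 0, 0, 0, 0, 5], [0, 0, 0, 0, 0, 0, 5], [0, 0, 0, 0, 0, 0, 5], [0, 0, 0, 0, 0, 0, 5]]

```text
time_s: 10.05
eef_pos: [0.5234, -0.2279, 0.0594]
eef_rot: [0.0, -0.086, 0.996, -0.0]
wrist_force: [-0.3, 0.6, -3.0]
opening: 0.271
grasp_force: 59.6
```

Run:
```python
from h import *
c=ctrl.camera("scene");W=pts(c)
print(bar(W,c["frame"],(200,150,330,260)))
c=ctrl.camera("top");W=pts(c);print(bar(W,c["frame"],(365,180,425,250)))
to(.5236,-.2284,.0452,.1716-np.pi)
```

```text
(array([ 0.51310656, -0.26530344,  0.0463245 ]), array([ 0.40850225, -0.1237352 ,  0.06739296]), np.int64(305), np.int64(6))
(array([ 0.51685144, -0.18565139,  0.26983696]), array([ 0.48379595, -0.20664378,  0.3203142 ]), np.int64(3), np.int64(46))
t 10.15 pos [ 0.5233 -0.2278  0.0592] turn [-0.0004  0.0004 -0.0005] shift [-0.2 -0.6 14. ] op 22.41665877988071 F [ 0.26  0.62 -3.85] g 59.60418999195099 q6 -2.360483663727557
```

Emit:
jog_arm:
  series:
    - [[0, -0.5, 5, 0, 0, 0, 5], [0, 0, 4, 0, 0, 0, 5], [0, 0, 2, 0, 0, 0, 5], [0, 0, 1, 0, 0, 0, 5], [0, 0, 1, 0, 0, 0, 5], [0, 0, 1, 0, 0, 0, 5], [0, 0, 0, 0, 0, 0, 5], [0, 0, 0, 0, 0, 0, 5], [0, 0, 0, 0, 0, 0, 5], [0, 0, 0, 0, 0, 0, 5]]

```text
time_s: 11.15
eef_pos: [0.5233, -0.2283, 0.045]
eef_rot: [0.0, -0.085, 0.996, -0.0]
wrist_force: [0.4, 0.1, -3.1]
opening: 0.27
grasp_force: 59.7
```

Run:
```python
from h import *
to(.5236,-.2284,.0452,.1716-np.pi)
c=ctrl.camera("scene");f=c["frame"]
g=f[150:270,200:330];cv2.imwrite("pics/g5.png",cv2.resize(cv2.convertScaleAbs(g,alpha=1.1),None,fx=5,fy=5,interpolation=cv2.INTER_CUBIC))
```

```text
t 11.15 pos [ 0.5233 -0.2283  0.045 ] turn [-0.0002  0.0002 -0.0004] shift [-0.3 -0.2 -0.2] op 23.04936790866263 F [ 0.41  0.07 -3.06] g 59.684826135635376 q6 -2.361141686167623
```

View pics/g5.png

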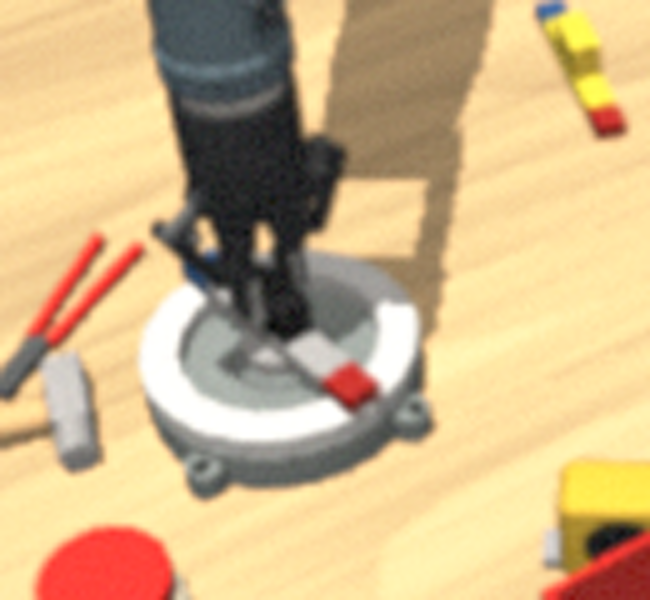

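The picture shows the bar in the grip over the right cover's middle, with the red end over the rim at px (270,227). It is not bearing yet because the wrist still carries about 3 N. I lower it by half millimetres.

Emit:
jog_arm:
  series:
    - [[0, 0, 0.5, 0, 0, 0, 5], [0, 0, 0, 0, 0, 0, 5], [0, 0, 0.5, 0, 0, 0, 5], [0, 0, 0, 0, 0, 0, 5], [0, 0, 0, 0, 0, 0, 5], [0, 0, 0, 0, 0, 0, 5], [0, 0, 0, 0, 0, 0, 5], [0, 0, 0, 0, 0, 0, 5], [0, 0, 0, 0, 0, 0, 5], [0, 0, 0, 0, 0, 0, 5]]

```text
time_s: 12.2
eef_pos: [0.5233, -0.2283, 0.0442]
eef_rot: [0.0, -0.086, 0.996, -0.0]
wrist_force: [-3.0, 0.6, 5.0]
opening: 0.269
grasp_force: 60.6
```

Emit:
jog_arm:
  series:
    - [[0, 0, 0, 0, 0, 0, 50], [0, 0, 0, 0, 0, 0, 50], [0, 0, 0, 0, 0, 0, 50], [0, 0, 0, 0, 0, 0, 50], [0, 0, -5, 0, 0, 0, 50], [0, 0, -10, 0, 0, 0, 50], [0, 0, -15, 0, 0, 0, 50], [0, 0, -15, 0, 0, 0, 50], [0, 0, -15, 0, 0, 0, 50], [0, 0, 0, 0, 0, 0, 0]]

```text
time_s: 13.2
eef_pos: [0.5252, -0.2295, 0.1076]
eef_rot: [0.002, -0.086, 0.996, -0.002]
wrist_force: [0.4, -0.1, 0.3]
opening: 0.429
grasp_force: 0.0
```

Emit:
jog_arm:
  series:
    - [[-20, 0, 0, 0, 0, 0, 0], [-36, 0, 0, 0, 0, 0, 0], [-20, 0, 0, 0, 0, 0, 0], [0, 0, 0, 0, 0, 0, 0], [0, 0, 0, 0, 0, 0, 0], [0, 0, 0, 0, 0, 0, 0], [0, 0, 0, 0, 0, 0, 0], [0, 0, 0, 0, 0, 0, 0], [0, 0, 0, 0, 0, 0, 0], [0, 0, 0, 0, 0, 0, 0]]

```text
time_s: 14.2
eef_pos: [0.598, -0.2154, 0.1041]
eef_rot: [0.0, -0.085, 0.996, -0.0]
wrist_force: [0.2, 0.8, -1.1]
opening: -0.001
grasp_force: 0.0
```

Run:
```python
from h import *
c=ctrl.camera("scene");W=pts(c);f=c["frame"]
o=ctrl.get_obs();print(o["eef_pos"],o["wrist_force"],o["opening"])
p=o["eef_pos"]
k=(np.abs(W[...,0]-p[0])<.03)&(np.abs(W[...,1]-p[1])<.03)&(W[...,2]>.04)&(W[...,2]<.15)
for z in np.arange(.04,.15,.006):
    s=W[k&(W[...,2]>=z)&(W[...,2]<z+.006)]
    if len(s):print(z.round(3),len(s),s.min(0).round(3),s.max(0).round(3))
print(bar(W,f,(230,175,290,245)))
g=f[150:270,200:330];cv2.imwrite("pics/g6.png",cv2.resize(cv2.convertScaleAbs(g,alpha=1.1),None,fx=5,fy=5,interpolation=cv2.INTER_CUBIC))
```

```text
[ 0.5979986  -0.21540629  0.10400891] [ 0.48006093 -0.6358782   0.90629517] -0.0015197854083151138
0.04 72 [ 0.578 -0.245  0.04 ] [ 0.617 -0.186  0.046]
0.046 26 [ 0.57  -0.245  0.046] [ 0.616 -0.185  0.051]
0.052 32 [ 0.568 -0.233  0.052] [ 0.617 -0.202  0.058]
0.058 79 [ 0.568 -0.232  0.058] [ 0.616 -0.203  0.063]
0.13 3 [ 0.604 -0.22   0.133] [ 0.607 -0.212  0.136]
0.136 11 [ 0.595 -0.228  0.137] [ 0.611 -0.209  0.142]
0.142 14 [ 0.596 -0.228  0.142] [ 0.61  -0.201  0.148]
0.148 6 [ 0.605 -0.226  0.148] [ 0.609 -0.206  0.149]
(array([ 0.6045928 , -0.21725888,  0.05921215]), array([ 0.45182141, -0.24483275,  0.05985368]), np.int64(48), np.int64(17))
```

View pics/g6.png

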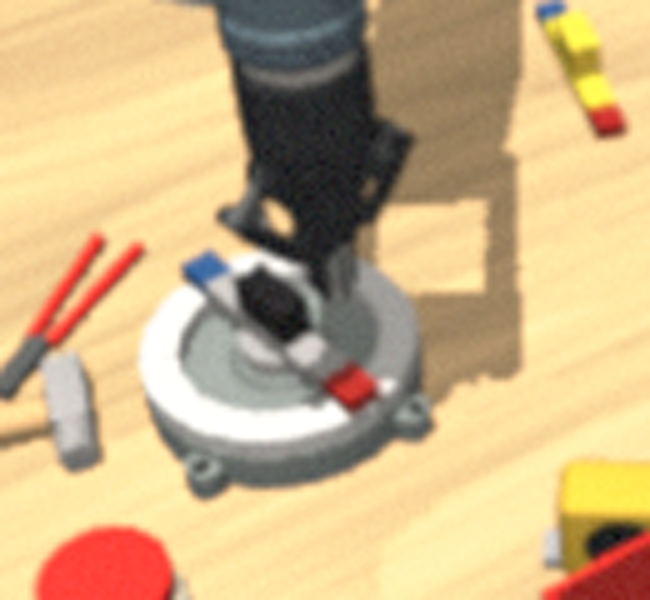

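The picture shows the bar lying level on the right cover, both end tops at z≈0.060, with the closed fingers above the red end. I approach and press gently.

Emit:
jog_arm:
  series:
    - [[0, 0, 20, 0, 0, 0, 0], [0, 0, 20, 0, 0, 0, 0], [0, 0, 16, 0, 0, 0, 0], [0, 0, 5, 0, 0, 0, 0], [0, 0, 2, 0, 0, 0, 0], [0, 0, 2, 0, 0, 0, 0], [0, 0, 1, 0, 0, 0, 0], [0, 0, 1, 0, 0, 0, 0], [0, 0, 0, 0, 0, 0, 0], [0, 0, 0, 0, 0, 0, 0]]

```text
time_s: 15.25
eef_pos: [0.5983, -0.2154, 0.0373]
eef_rot: [0.0, -0.086, 0.996, -0.0]
wrist_force: [0.5, -0.4, 0.4]
opening: -0.002
grasp_force: 0.0
```

```bash
cat >> h.py <<'E'
def look(box):
    f=[ctrl.get_obs()["wrist_force"][2] for _ in range(1)]
    c=ctrl.camera("scene");W=pts(c);r,b,n,m=bar(W,c["frame"],box)
    u0,v0,u1,v1=box;w=W[v0:v1,u0:u1].reshape(-1,3)
    hsv=cv2.cvtColor(c["frame"],cv2.COLOR_BGR2HSV)[v0:v1,u0:u1].reshape(-1,3).astype(int)
    up=lambda m:np.nanmedian(w[m],0).round(4)
    red=((hsv[:,0]<8)|(hsv[:,0]>172))&(hsv[:,1]>150);bl=(hsv[:,0]>100)&(hsv[:,0]<130)&(hsv[:,1]>130)
    print("red",up(red),n,"blue",up(bl),m,"Fz",f,ctrl.get_obs()["eef_pos"].round(4))
E
python3 -c "
from h import *
look((230,175,290,245));look((230,175,290,245))"
```

```text
red [ 0.6092 -0.22    0.0583] 35 blue [ 0.4528 -0.244   0.06  ] 17 Fz [np.float64(0.3628793706524346)] [ 0.5982 -0.2154  0.0372]
red [ 0.609  -0.221   0.0589] 34 blue [ 0.4514 -0.2449  0.0609] 17 Fz [np.float64(-0.3262821242662915)] [ 0.5982 -0.2154  0.0372]
```

Emit:
jog_arm:
  series:
    - [[0, 0, 1, 0, 0, 0, 0], [0, 0, 1, 0, 0, 0, 0], [0, 0, 1, 0, 0, 0, 0], [0, 0, 1, 0, 0, 0, 0], [0, 0, 0.5, 0, 0, 0, 0], [0, 0, 0.5, 0, 0, 0, 0], [0, 0, 0, 0, 0, 0, 0], [0, 0, 0, 0, 0, 0, 0], [0, 0, 0, 0, 0, 0, 0], [0, 0, 0, 0, 0, 0, 0]]

```text
time_s: 16.35
eef_pos: [0.5982, -0.2153, 0.032]
eef_rot: [0.0, -0.086, 0.996, -0.0]
wrist_force: [0.5, 0.7, 0.9]
opening: -0.002
grasp_force: 0.7
```

```bash
python3 -c "
from h import *
look((230,175,290,245));look((230,175,290,245))"
```

```text
red [ 0.6106 -0.2214  0.0578] 30 blue [ 0.4529 -0.2442  0.0617] 17 Fz [np.float64(0.8533470364859173)] [ 0.5982 -0.2153  0.032 ]
red [ 0.6105 -0.2209  0.0581] 30 blue [ 0.4533 -0.2436  0.0614] 17 Fz [np.float64(1.0241597347567946)] [ 0.5982 -0.2153  0.032 ]
```

Emit:
jog_arm:
  series:
    - [[0, 0, 0.5, 0, 0, 0, 0], [0, 0, 0.5, 0, 0, 0, 0], [0, 0, 0.5, 0, 0, 0, 0], [0, 0, 0.5, 0, 0, 0, 0], [0, 0, 0.5, 0, 0, 0, 0], [0, 0, 0, 0, 0, 0, 0], [0, 0, 0, 0, 0, 0, 0], [0, 0, 0, 0, 0, 0, 0], [0, 0, 0, 0, 0, 0, 0], [0, 0, 0, 0, 0, 0, 0]]

```text
time_s: 17.45
eef_pos: [0.5986, -0.2154, 0.0302]
eef_rot: [0.0, -0.086, 0.996, -0.0]
wrist_force: [-0.2, 0.8, 6.3]
opening: -0.001
grasp_force: 3.0
```

```bash
python3 -c "
from h import *
look((230,175,290,245));look((230,175,290,245))"
```

```text
red [ 0.6098 -0.2198  0.0559] 27 blue [ 0.4519 -0.2434  0.0636] 17 Fz [np.float64(6.3294834243780045)] [ 0.5986 -0.2154  0.0302]
red [ 0.611  -0.2196  0.0559] 26 blue [ 0.4521 -0.2441  0.0641] 17 Fz [np.float64(6.040480276647295)] [ 0.5986 -0.2155  0.0303]
```

Bearing: 6 N, red end down about 3 mm and blue end up about 4 mm, so it rocks here. I hold a moment and then release.

Emit:
jog_arm:
  series:
    - [[0, 0, 0.3, 0, 0, 0, 0], [0, 0, 0, 0, 0, 0, 0], [0, 0, 0, 0, 0, 0, 0], [0, 0, 0, 0, 0, 0, 0], [0, 0, 0, 0, 0, 0, 0], [0, 0, -1, 0, 0, 0, 0], [0, 0, -2, 0, 0, 0, 0], [0, 0, -2, 0, 0, 0, 0], [0, 0, -3, 0, 0, 0, 0], [0, 0, -10, 0, 0, 0, 0]]

```text
time_s: 18.55
eef_pos: [0.5968, -0.2147, 0.046]
eef_rot: [-0.001, -0.085, 0.996, 0.001]
wrist_force: [-0.2, 0.2, 0.2]
opening: -0.003
grasp_force: 0.0
```

Emit:
jog_arm:
  series:
    - [[0, 0, -20, 0, 0, 0, 0], [0, 0, -20, 0, 0, 0, 0], [0, 0, -15, 0, 0, 0, 0], [30, 0, 0, 0, 0, 0, 0], [45, 0, 0, 0, 0, 0, 0], [45, 0, 0, 0, 0, 0, 0], [32, 0, 0, 0, 0, 0, 0], [0, 0, 15, 0, 0, 0, 0], [0, 0, 0, 0, 0, 0, 0], [0, 0, 0, 0, 0, 0, 0]]

```text
time_s: 19.55
eef_pos: [0.4485, -0.2413, 0.0876]
eef_rot: [0.0, -0.085, 0.996, 0.0]
wrist_force: [-0.5, -1.3, 0.7]
opening: -0.001
grasp_force: 0.0
```

```bash
python3 -c "
from h import *
c=np.array([.5233,-.2283])-.076*np.array([np.cos(.1716),np.sin(.1716)])
look((230,175,290,245));look((230,175,290,245));to(c[0],c[1],.0372,.1716-np.pi)"
```

```text
red [ 0.6053 -0.2169  0.0587] 48 blue [ 0.4519 -0.2424  0.0591] 18 Fz [np.float64(0.6811541876528563)] [ 0.449  -0.2414  0.0878]
red [ 0.6052 -0.2163  0.059 ] 48 blue [ 0.4524 -0.2437  0.0598] 17 Fz [np.float64(-0.25692015934136114)] [ 0.4492 -0.2414  0.0878]
t 19.65 pos [ 0.4492 -0.2414  0.0878] turn [-0.0008  0.0007  0.0003] shift [ 0.7  0.3 50.6] op 0.007473940805573592 F [1.09 0.12 0.08] g 0.0 q6 -2.468951121469975
```

Emit:
jog_arm:
  series:
    - [[0.5, 0, 20, 0, 0, 0, 0], [0, 0, 20, 0, 0, 0, 0], [0, 0, 8, 0, 0, 0, 0], [0, 0, 3, 0, 0, 0, 0], [0, 0, 1, 0, 0, 0, 0], [0, 0, 1, 0, 0, 0, 0], [0, 0, 1, 0, 0, 0, 0], [0, 0, 1, 0, 0, 0, 0], [0, 0, 0.5, 0, 0, 0, 0], [0, 0, 0, 0, 0, 0, 0]]

```text
time_s: 20.65
eef_pos: [0.4481, -0.2415, 0.0319]
eef_rot: [0.0, -0.085, 0.996, -0.0]
wrist_force: [-0.6, -0.4, 1.2]
opening: -0.0
grasp_force: 0.7
```

Emit:
jog_arm:
  series:
    - [[0, 0, 0.5, 0, 0, 0, 0], [0, 0, 0.5, 0, 0, 0, 0], [0, 0, 0.5, 0, 0, 0, 0], [0, 0, 0.5, 0, 0, 0, 0], [0, 0, 0, 0, 0, 0, 0], [0, 0, 0, 0, 0, 0, 0], [0, 0, 0, 0, 0, 0, 0], [0, 0, 0, 0, 0, 0, 0], [0, 0, 0, 0, 0, 0, 0], [0, 0, 0, 0, 0, 0, 0]]

```text
time_s: 21.65
eef_pos: [0.4477, -0.2414, 0.03]
eef_rot: [-0.0, -0.086, 0.996, -0.0]
wrist_force: [-3.4, 1.2, 5.7]
opening: 0.004
grasp_force: 3.2
```

```bash
python3 -c "
from h import *
look((230,175,290,245));look((230,175,290,245))"
```

```text
red [ 0.6042 -0.2183  0.064 ] 49 blue [ 0.4539 -0.2516  0.0576] 5 Fz [np.float64(5.692598005175693)] [ 0.4477 -0.2414  0.03  ]
red [ 0.6037 -0.2184  0.0635] 49 blue [ 0.45   -0.2513  0.0572] 5 Fz [np.float64(6.032478110683931)] [ 0.4477 -0.2414  0.03  ]
```

The blue end bears the same way: 6 N, red end up 4–5 mm. I hold, release, and go back over the grip.

Emit:
jog_arm:
  series:
    - [[0, 0, 0.3, 0, 0, 0, 0], [0, 0, 0, 0, 0, 0, 0], [0, 0, 0, 0, 0, 0, 0], [0, 0, 0, 0, 0, 0, 0], [0, 0, 0, 0, 0, 0, 0], [0, 0, -1, 0, 0, 0, 0], [0, 0, -2, 0, 0, 0, 0], [0, 0, -2, 0, 0, 0, 0], [0, 0, -3, 0, 0, 0, 0], [0, 0, -10, 0, 0, 0, 0]]

```text
time_s: 22.75
eef_pos: [0.447, -0.2405, 0.0468]
eef_rot: [-0.001, -0.085, 0.996, 0.001]
wrist_force: [-0.2, 0.2, 0.1]
opening: 0.006
grasp_force: 0.0
```

Emit:
jog_arm:
  series:
    - [[0, 0, -20, 0, 0, 0, 0], [0, 0, -20, 0, 0, 0, 0], [0, 0, -15, 0, 0, 0, 0], [-20, 0, 0, 0, 0, 0, 55], [-36, 0, 0, 0, 0, 0, 55], [-20, 0, 0, 0, 0, 0, 55], [0, 0, 0, 0, 0, 0, 55], [0, 0, 0, 0, 0, 0, 55], [0, 0, 0, 0, 0, 0, 55], [0, 0, 0, 0, 0, 0, 55]]

```text
time_s: 23.75
eef_pos: [0.5218, -0.2285, 0.1023]
eef_rot: [-0.0, -0.085, 0.996, 0.0]
wrist_force: [-0.3, -0.4, -1.0]
opening: 0.643
grasp_force: 0.0
```

Run:
```python
from h import *
look((230,175,290,245));look((230,175,290,245));to(.5233,-.2283,.0442,.1716-np.pi)
```

```text
red [ 0.6046 -0.219   0.0593] 45 blue [ 0.4522 -0.2442  0.0601] 17 Fz [np.float64(-1.007191708564369)] [ 0.522  -0.2285  0.1024]
red [ 0.6034 -0.2176  0.0588] 47 blue [ 0.4498 -0.2436  0.0599] 17 Fz [np.float64(-0.48712284024169306)] [ 0.5221 -0.2285  0.1024]
t 23.85 pos [ 0.5221 -0.2285  0.1024] turn [ 0.0001 -0.0002 -0.0011] shift [-1.2  0.  58.2] op 54.93956011679212 F [-0.19  0.13  0.37] g 0.0 q6 -2.3619630506864855
```

Emit:
jog_arm:
  series:
    - [[-1, 0, 20, 0, 0, 0, 55], [0, 0, 20, 0, 0, 0, 55], [0, 0, 12, 0, 0, 0, 55], [0, 0, 5.5, 0, 0, 0, 55], [0, 0, 0, 0, 0, 0, 55], [0, 0, 0, 0, 0, 0, 5], [0, 0, 0, 0, 0, 0, 5], [0, 0, 0, 0, 0, 0, 5], [0, 0, 0, 0, 0, 0, 5], [0, 0, 0, 0, 0, 0, 5]]

```text
time_s: 24.85
eef_pos: [0.5246, -0.2289, 0.0461]
eef_rot: [0.001, -0.086, 0.996, -0.001]
wrist_force: [1.4, 0.3, 5.8]
opening: 0.264
grasp_force: 60.3
```

Emit:
jog_arm:
  series:
    - [[0, 0, 0, 0, 0, 0, 5], [0, 0, 0, 0, 0, 0, 5], [0, 0, 0, 0, 0, 0, 5], [0, 0, -5, 0, 0, 0, 5], [0, 0, -15, 0, 0, 0, 5], [0, 0, -20, 0, 0, 0, 5], [0, 0, -20, 0, 0, 0, 5], [0, 0, 0, 0, 0, 0, 5], [0, 0, 0, 0, 0, 0, 5], [0, 0, 0, 0, 0, 0, 5]]

```text
time_s: 25.85
eef_pos: [0.5228, -0.2275, 0.1036]
eef_rot: [-0.001, -0.085, 0.996, 0.001]
wrist_force: [-1.2, 0.5, -3.0]
opening: 0.267
grasp_force: 59.2
```

Run:
```python
from h import *
to(.5635,.236,.10,.1716-np.pi)
look((230,150,290,245))
```

```text
t 25.85 pos [ 0.5228 -0.2275  0.1036] turn [ 0.0016 -0.0015 -0.0004] shift [-119.2  449.8    3.6] op 22.769270312055447 F [-1.15  0.5  -3.  ] g 59.238919615745544 q6 -2.360545183715108
red [ 0.6023 -0.2171  0.1161] 58 blue [ 0.4525 -0.2505  0.1185] 9 Fz [np.float64(-3.00051586872057)] [ 0.5228 -0.2275  0.1035]
```

Emit:
jog_arm:
  series:
    - [[-6, 25, 0, 0, 0, 0, 5], [-11, 41, 0, 0, 0, 0, 5], [-11, 41, 0, 0, 0, 0, 5], [-11, 41, 0, 0, 0, 0, 5], [-11, 41, 0, 0, 0, 0, 5], [-11, 41, 0, 0, 0, 0, 5], [-11, 41, 0, 0, 0, 0, 5], [-11, 41, 0, 0, 0, 0, 5], [-11, 41, 0, 0, 0, 0, 5], [-11, 41, 0, 0, 0, 0, 5]]

```text
time_s: 26.9
eef_pos: [0.5592, 0.1797, 0.1036]
eef_rot: [-0.001, -0.085, 0.996, -0.0]
wrist_force: [0.1, -0.4, -3.7]
opening: 0.265
grasp_force: 59.4
```

Emit:
jog_arm:
  series:
    - [[-11, 41, 0, 0, 0, 0, 5], [-3, 14, 0, 0, 0, 0, 5], [0, 0, 15, 0, 0, 0, 5], [0, 0, 20, 0, 0, 0, 5], [0, 0, 10, 0, 0, 0, 5], [0, 0, 0, 0, 0, 0, 5], [0, 0, 0, 0, 0, 0, 5], [0, 0, 0, 0, 0, 0, 5], [0, 0, 0, 0, 0, 0, 5], [0, 0, 0, 0, 0, 0, 5]]

```text
time_s: 27.9
eef_pos: [0.565, 0.2345, 0.0606]
eef_rot: [0.001, -0.085, 0.996, 0.0]
wrist_force: [0.8, -0.3, -2.8]
opening: 0.262
grasp_force: 59.6
```

Run:
```python
from h import *
to(.5635,.236,.0415,.1716-np.pi)
look((335,140,410,200));look((335,140,410,200))
```

```text
t 27.9 pos [0.565  0.2345 0.0606] turn [ 0.      0.0013 -0.0005] shift [ 1.2  1.7 19.1] op 22.342107433780857 F [ 0.77 -0.26 -2.84] g 59.624269008636475 q6 -1.5421819594770863
red [0.6454 0.2399 0.0743] 31 blue [0.4915 0.2156 0.0727] 14 Fz [np.float64(-2.837227716670589)] [0.5649 0.2346 0.0605]
red [0.646  0.2399 0.0731] 31 blue [0.4917 0.2149 0.0736] 13 Fz [np.float64(-3.6898146125716256)] [0.5648 0.2346 0.0603]
```

Emit:
jog_arm:
  series:
    - [[1, 1.5, 8, 0, 0, 0, 5], [0, 0, 5, 0, 0, 0, 5], [0, 0, 2, 0, 0, 0, 5], [0, 0, 1, 0, 0, 0, 5], [0, 0, 1, 0, 0, 0, 5], [0, 0, 0.5, 0, 0, 0, 5], [0, 0, 0.5, 0, 0, 0, 5], [0, 0, 0, 0, 0, 0, 5], [0, 0, 0, 0, 0, 0, 5], [0, 0, 0, 0, 0, 0, 5]]

```text
time_s: 29.0
eef_pos: [0.5634, 0.2359, 0.043]
eef_rot: [0.0, -0.086, 0.996, -0.0]
wrist_force: [-4.5, -1.7, 6.8]
opening: 0.268
grasp_force: 60.9
```

Emit:
jog_arm:
  series:
    - [[0, 0, 0, 0, 0, 0, 50], [0, 0, 0, 0, 0, 0, 50], [0, 0, 0, 0, 0, 0, 50], [0, 0, 0, 0, 0, 0, 50], [0, 0, -5, 0, 0, 0, 50], [0, 0, -10, 0, 0, 0, 50], [0, 0, -15, 0, 0, 0, 50], [0, 0, -20, 0, 0, 0, 50], [0, 0, -30, 0, 0, 0, 50], [0, 0, -40, 0, 0, 0, 50]]

```text
time_s: 30.0
eef_pos: [0.5622, 0.2356, 0.1627]
eef_rot: [-0.001, -0.085, 0.996, -0.0]
wrist_force: [-0.2, 0.6, -1.1]
opening: 0.591
grasp_force: 0.0
```

Emit:
jog_arm:
  series:
    - [[20, -30, -10, 0, 0, 0, 50], [30, -40, 0, 0, 0, 0, 50], [30, -40, 0, 0, 0, 0, 50], [30, -40, 0, 0, 0, 0, 50], [30, -30, 0, 0, 0, 0, 50], [30, -30, 0, 0, 0, 0, 50], [0, 0, 0, 0, 0, 0, 50], [0, 0, 0, 0, 0, 0, 50], [0, 0, 0, 0, 0, 0, 50], [0, 0, 0, 0, 0, 0, 50]]

```text
time_s: 31.0
eef_pos: [0.4322, 0.0008, 0.1723]
eef_rot: [0.0, -0.086, 0.996, -0.0]
wrist_force: [0.2, 0.4, -0.9]
opening: 0.583
grasp_force: 0.0
```

Run:
```python
from h import *
c=ctrl.camera("top");W=pts(c);f=c["frame"];r,b,n,m=bar(W,f,(215,170,282,240))
print(r,b,n,m,(r+b)/2,np.hypot(*(r-b)[:2]));print(ctrl.get_obs()["time_s"],ctrl.get_obs()["eef_pos"],ctrl.get_obs()["wrist_force"])
cv2.imwrite("pics/end.png",cv2.resize(cv2.convertScaleAbs(f[140:320,160:480],alpha=1.3),None,fx=2.5,fy=2.5,interpolation=cv2.INTER_CUBIC))
look((335,140,410,200))
```

```text
[0.63809246 0.24821999 0.0575386 ] [0.48659684 0.22305283 0.05494869] 56 68 [0.56234465 0.23563641 0.05624365] 0.15357183661592422
31.05 [0.43202101 0.00083045 0.17204111] [ 0.1609426  -0.00818238  0.12781454]
red [0.6426 0.2439 0.0558] 31 blue [0.4925 0.2171 0.0565] 12 Fz [np.float64(0.12781453883640673)] [0.4319 0.0008 0.1719]
```

View pics/end.png

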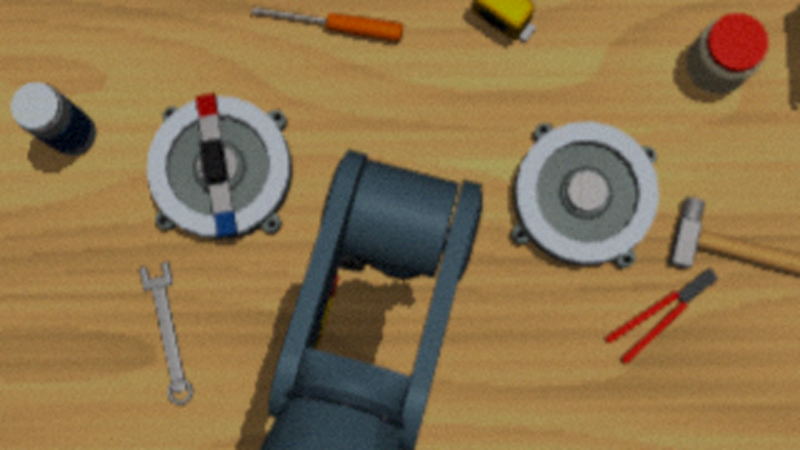

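The picture shows the straightedge centred on the left cover, grip at px (246,205), within about 1 mm. Its ends lie flat at rim height plus 12 mm, and everything else is where it was.

```bash
python3 -c "
from h import *
print(ctrl.hand_in())"
```

```text
the job is handed in; nothing more can be done
None
```

The right cover has the proud boss: the straightedge rocked there, and I pressed the red end and then the blue end down onto the rim at about 6 N each. The straightedge now lies level, centred within about 1 mm on the left cover, which I judged flush from camera depth (boss about 0.5 mm below the rim) and did not press-test, and the job is handed in.

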